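# Hang a second sprocket beside the ring on the display arm

## Task

Take the silver chain sprocket out of its wooden cradle and hang it on the stand's two-wire display arm, over the upturned tip and in front of the black ring that already hangs there. With the sprocket down on the wires, use it to slide the ring back along the arm until the ring meets the sprung stop, and press the pair firmly but gently (about 10 N) against it; then let go, so that both are left hanging straight, side by side and all but touching. The ring must stay on the arm throughout, nothing may be forced, and the other parts on the table are to be left alone.

Things in the scene. Friction and masses are not known exactly. Their poses are not given: they have to be found in the camera images.
- sprocket_center (a point): centre of the silver chain sprocket to be hung: flat wheel 130 mm across, 7 mm thick, about 0.3 kg, x = the wheel's axis. Round 46 mm bore, hub to 64 mm diameter, six spokes, solid flat rim from 84 to 130 mm. Stands upright in the cradle, centre 76 mm above the table, may lean 3 degrees. Pinch the top of the rim across its thickness, from above, fingertips about 20 mm below the rim's top.
- cradle: wooden cradle, fixed to the table, 130 mm long (y), 25 mm wide (x; feet 70 mm), 45 mm high, origin at the centre of its underside. The sprocket stands in its 9 mm wide slot, which runs along y, with the sprocket's axis along the cradle's x. Lift the sprocket straight up by 50 mm or more to clear the slot.
- stand: display stand, fixed; origin on the table below the middle of the arm; the arm runs along x, its free tip to -x. The arm is two level steel wires 8 mm thick at y = -9 and +9 mm, axes at z = 150 mm, from x = -85 mm (tip) to the post (x = +88 mm, top at z = 165 mm). A part with a 46 mm bore hung on both wires has its centre at y = 0, z = 133 mm, 17 mm below the wires' axes.
- wire_tip (a point): middle of the top of the lip at the arm's free tip, stand x = -85 mm, z = 164 mm, axes as the stand's. Here both wires turn up and are joined: the lip is 8 mm thick along x (-89 to -81 mm) and 26 mm wide. It passes through the sprocket's bore with about 7 mm to spare all round when the bore's centre is at z = 155 mm.
- wire_mid (a point): point between the wires above the stand's origin, z = 150 mm. At or behind it (+x) is the stop: a black rubber-faced disc, 60 mm across, concentric with hung parts, on a spring of 4 N per mm, solid after 9 mm, on a yellow block clamped on the wires. Where it is clamped is not reported and differs each time: its face is 0 to 50 mm from this point towards +x; find it by feel or sight.
- ring_center (a point): centre of the black ring already hanging on the arm: 68 mm outside, 46 mm bore, 8 mm thick, 0.16 kg, x = its axis. Starts 30 to 55 mm on the tip side of the stand's origin; slides along the polished wires at about 0.5 N. Its top is 17 mm above the wires' axes: fingers lower than that would strike it. Touching flat, sprocket and ring centres are 7.5 mm apart. Never push it with over 18 N.
- piston: loose aluminium piston standing on the table, 64 mm diameter, 66 mm high, origin at the centre of its underside; to be left alone
- conrod: loose steel connecting rod lying on the table, 156 mm long, 18 mm high, its big 52 mm eye 60 mm from its origin on its -x side; to be left alone

How it is judged:
On the way, in this order (a step that is already met when the one before it is completed fails the run):
1. the sprocket's bore is over the tip and around the wires, behind the lip (x of sprocket_center in the frame of stand between -0.078 and 0.05 m and y of sprocket_center in the frame of stand between -0.015 and 0.015 m and z of sprocket_center in the frame of stand between 0.12 and 0.17 m), for 0.1 s.
2. with the sprocket down on the wires (within 5 mm), the sprocket presses the ring against the stop with 5 N or more for 0.3 s (contact force between sprocket and ring above 5 N and z of sprocket_center in the frame of stand below 0.1385 m and x of ring_center in the frame of stand above -0.008 m), for 0.3 s.
At the end, for the whole second after the job is handed in: the sprocket hangs on both wires behind the lip (centre within 8 mm sideways, 5 mm in height), straight to 8 degrees, at most 8 mm from the ring; the ring hangs straight beyond it, its centre at most 20 mm on the tip side of the stand origin; both released, at rest (x of sprocket_center in the frame of stand above -0.076 m and x of sprocket_center in the frame of ring_center between -0.0155 and -0.005 m and y of sprocket_center in the frame of stand between -0.008 and 0.008 m and z of sprocket_center in the frame of stand between 0.128 and 0.1385 m and angle between the x axis of each of sprocket_center, ring_center and the x axis of stand, either way round below 0.15 rad and x of ring_center in the frame of stand above -0.02 m and z of ring_center in the frame of stand between 0.128 and 0.1385 m and linear speed of each of sprocket, ring below 0.03 m/s); the robot touches nothing.
It fails at once if the ring was pushed by the sprocket with more than 18 N (contact force between sprocket and ring above 18 N).
It fails at once if the sprocket was forced against the stand with more than 25 N (contact force between sprocket and stand above 25 N).
It fails at once if the ring was dislodged: lifted off, dropped or turned askew by more than 20 degrees (z of ring_center in the frame of stand below 0.12 m or z of ring_center in the frame of stand above 0.15 m or angle between the x axis of ring_center and the x axis of stand, either way round above 0.35 rad).
It fails at once if a bystander (piston, connecting rod) was moved by more than 20 mm (distance of any of piston, conrod from where it was at the start of the episode above 0.02 m).
It also fails if it takes over 64 s, if anything falls off the work surface, if the arm or the gripper's body presses on something with over 40 N, if the wrist force passes 120 N, or if a joint passes its speed limit or range.

## Robot

A 6-joint arm with a two-finger parallel gripper is mounted at the origin on the work surface. World frame = base frame: x ahead of the robot, y to its left, z up, the work surface at z = 0. Lengths are in m, angles in rad, forces in N, time in s.
With the tool pointing down it reaches from about 0.275 to 0.975 m from the base axis. Payload 8.4 kg.
Tool frame: the origin (TCP) lies between the finger pads; the fingertips stand 19 mm ahead of it and the grasp point (between the pads) is the TCP (ctrl.tcp_to_tips is the distance from the TCP to the fingertips, in m); z points along the fingers, y is the direction in which the jaws open and shut (so a half turn about z gives the same grasp; the last joint's range is limited). The gripper opens to 92 mm and grips with 3 to 60 N. Pads are 20 mm wide; open, the fingers measure 128 mm over their backs; the gripper's body (75 mm by 189 mm) begins 69 mm behind the grasp point.
Start: joints at [1.318, 0.353, 1.633, -0, 1.155, -0.002], TCP at [0.155, 0.605, 0.234] pointing down, gripper open.
Joint ranges: [-2.63, 2.63], [-0.92, 2.1], [0.06, 2.66], [-1.3, 4.44], [0, 2.69], [-3.02, 3.02]. Speed limits (rad/s): [2.22, 2.22, 2.79, 3.14, 3.14, 3.14].

## Interface

Orientations are given as a unit quaternion [w, x, y, z].
In Python, from workcell import ctrl gives the robot as it stands. The module is installed in compiled form; this text tells all that it offers.
- The arm moves only by the shell command python3 -m inch 'ROWS' [OPENING]. ROWS is text: rows parted by semicolons, each of 6 numbers parted by spaces: the shift along the tool's x, y, z in m, then the turn, a rotation vector about the tool's x, y, z in rad. A call has 1 to 12 rows; each row shifts and turns the pose as measured when the row begins, along the tool's axes as they then stand; what a row does not reach is not made up. A row lasts 1/8 s, in which the tool goes at most 62.5 mm and 10.7 degrees, less where a joint would pass 70% of its speed; a pose out of reach is approached as far as the arm can. A call with a gripper value outside its range is refused whole. OPENING is the finger opening in m, from 0 to 0.0919, set as the call begins (- or left out, the last holds). The fingers move at their own pace and stop on an object; the grip force is fixed at half the most. Time passes only in rows, so rows that do not move let the fingers close. It gives the time, the measured TCP pose, the force and the opening at its end, in the units of the state.
- ctrl.state(): the state, without advancing time (a new reading comes with each control period).
- ctrl.get_image(name): name is "scene" or "side" or "wrist"; returns the picture (400x640x3 uint8, blue, green, red); there is no depth.
- ctrl.camera_params(name): a dict with "mtx" (3x3 intrinsics, pixels), "D" ([k1, k2, p1, p2, k3] as OpenCV has them; the pictures are not rectified), "R" (3x3) and "t" (3): a world point X has camera coordinates R X + t; the wrist camera has in their place "mount" (4x4, takes a point from camera to tool coordinates, whose origin is the TCP and whose axes are the flange's). Camera axes: x right, y down, z forward; pixel columns grow to the right and rows downward; lengths in m; the calibration is good to about 2 mm. A picture is of the moment at which its call begins: read the wrist's pose just before it. camera_params takes no time and is no camera call.
- ctrl.sign_off(): hands the job in, once; it reports no verdict.
Trained networks look in the newest picture that a camera, given by its name, has taken for a name from the list of things; names that differ only in an ending like _2 or _b are one class to them, and where a whole thing is asked for, a point or a joint stands for the part that bears it (a point fixed in the world has none). Each returns a list of dicts, best first, with "p" (0 to 1); they miss things now and then, are a little off and sometimes report something else, mostly with a low value. They report only what shows in the picture. A call takes as long as a camera call.
- ctrl.find_in(camera, query): "point" ([column, row] in pixels, amid what is visible of it).
- ctrl.trace(camera, query): "mask" (400x640 bool, what is visible of it) and "point" ([column, row] in pixels, amid what is visible of it).
The state is a dict: "clock": time; "joint_positions": joint angles; "joint_vel": joint speeds; "effort": joint torques, N m; "tool_pos": TCP position; "ee_rot": TCP orientation; "ft_force": force on the tool from outside, world axes, zero at the start; "torque": the same for the moment, N m; "grip_width": opening from 0.0 (shut) to 1.0 (fully open).
Only numpy, scipy, OpenCV 4.12 (cv2) and the standard library are available. Lean on these libraries where they do the work, as an engineer would, in place of code of your own. Each camera call takes 0.05 s, during which the arm holds its last target.

## Working session

There is one attempt and no reset: what is moved stays moved. The work goes in short steps, Python scripts to look and compute and a shell command to move; the robot and the scene stay as the last step left them, time stands still between calls to the robot, and variables do not carry over. Pictures are saved under pics/ and viewed, and the job is handed in when it is done.

```bash
mkdir -p pics
python3 - <<'E'
from workcell import ctrl
import cv2,numpy as np
print(ctrl.state())
for n in ["scene","side","wrist"]:
    im=ctrl.get_image(n); cv2.imwrite(f"pics/a_{n}.png",im)
    p=ctrl.camera_params(n); print(n,{k:np.round(v,4).tolist() for k,v in p.items()})
    for q in ["sprocket_center","cradle","stand","wire_tip","ring_center","piston","conrod"]:
        r=ctrl.find_in(n,q); print(q,[(np.round(d["point"],1).tolist(),round(d["p"],2)) for d in r[:2]])
E
```

```text
{'clock': 0.0, 'joint_positions': array([ 1.31758527e+00,  3.53641135e-01,  1.63412870e+00, -2.06412642e-05,
        1.15517505e+00, -2.39514878e-03]), 'joint_vel': array([ 6.30125624e-05,  5.11326056e-04,  9.02915691e-04,  4.34826351e-04,
        1.69409154e-03, -5.74080543e-04]), 'effort': array([ 9.10269841e-05, -5.93835533e+01, -3.34232998e+01,  6.97890390e-02,
        2.32661044e-02, -1.63095506e-04]), 'tool_pos': array([0.15500935, 0.6049969 , 0.23287037]), 'ee_rot': array([-7.68125440e-05,  1.25075327e-01,  9.92147018e-01, -6.71805241e-04]), 'ft_force': array([ 0.2505059 ,  0.70989152, -0.0911582 ]), 'torque': array([-0.00692132, -0.03639588,  0.01642495]), 'grip_width': 1.0014265863815577}
scene {'mtx': [[453.1755, 0.0, 315.9034], [0.0, 453.1755, 201.6382], [0.0, 0.0, 1.0]], 'D': [-0.0278, 0.0, 0.0, 0.0, 0.0], 'R': [[0.0793, 0.9968, -0.0073], [0.8508, -0.0715, -0.5207], [-0.5195, 0.0351, -0.8537]], 't': [-0.0422, -0.3942, 1.3448]}
sprocket_center [([409.9, 200.2], 0.78)]
cradle [([403.7, 220.6], 0.68)]
stand [([234.1, 228.3], 0.98)]
wire_tip [([232.5, 226.4], 0.8)]
ring_cente
[... 255 characters left out ...]
5952, -0.801], [0.0494, -0.7998, -0.5982]], 't': [0.544, 0.1296, 1.0298]}
sprocket_center [([311.8, 280.0], 0.7)]
cradle [([311.1, 314.1], 0.74)]
stand [([328.1, 181.8], 0.94), ([311.5, 276.4], 0.23)]
wire_tip [([327.4, 177.7], 0.83)]
ring_center [([353.0, 145.8], 0.6)]
piston [([288.3, 223.6], 0.81)]
conrod [([385.5, 234.5], 0.62), ([353.2, 140.1], 0.56)]
wrist {'mtx': [[286.427, 0.0, 318.309], [0.0, 286.427, 197.2443], [0.0, 0.0, 1.0]], 'D': [-0.0012, 0.0, 0.0, 0.0, 0.0], 'mount': [[0.0006, -0.9663, -0.2574, 0.0729], [1.0, 0.0002, 0.0016, -0.001], [-0.0015, -0.2574, 0.9663, -0.1511], [0.0, 0.0, 0.0, 1.0]]}
sprocket_center []
cradle []
stand []
wire_tip []
ring_center []
piston []
conrod []
```

View pics/a_scene.png

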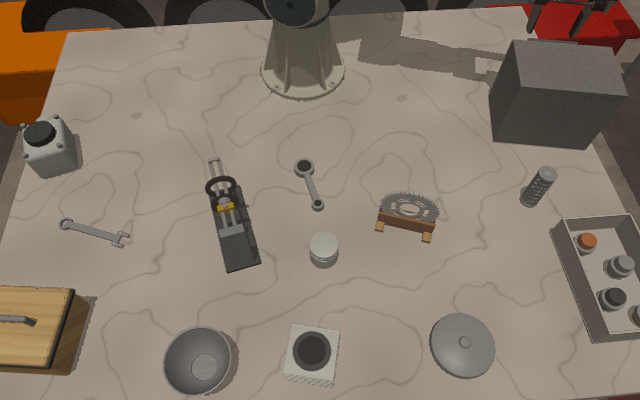

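View pics/a_side.png

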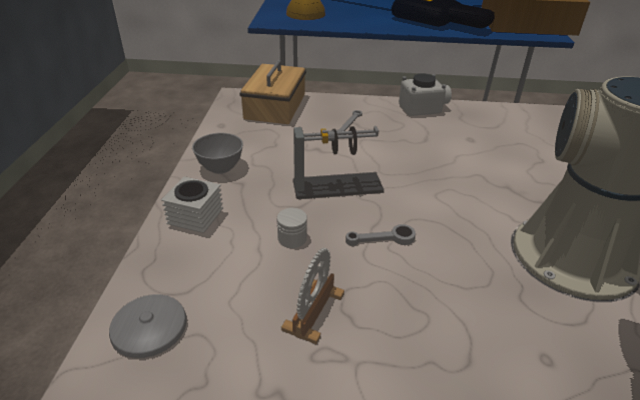

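View pics/a_wrist.png

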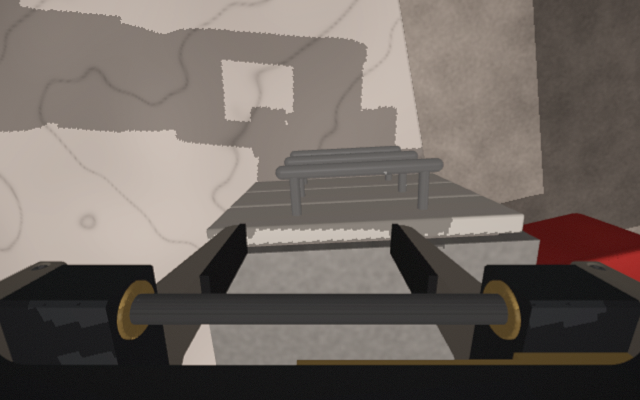

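Scene view: the stand is at about (232,215) with its tip up at (213,160), the sprocket in its cradle at about (408,210), the piston at (323,248) and the conrod at (310,185). Side view: ring at (353,140), and the stop and yellow block at about (330,138). The large block under the start pose, at top right, is clutter to avoid. Next I'll zoom in and build helpers.

```bash
cat > h.py <<'E'
from workcell import ctrl
import cv2,numpy as np
from scipy.spatial.transform import Rotation as Rn
def cam(n):
    p=ctrl.camera_params(n)
    if 'mount' in p:
        s=ctrl.state(); T=np.eye(4); q=s['ee_rot']; T[:3,:3]=Rn.from_quat([q[1],q[2],q[3],q[0]]).as_matrix(); T[:3,3]=s['tool_pos']
        W=T@np.array(p['mount']); R=W[:3,:3].T; t=-R@W[:3,3]
    else: R=np.array(p['R']);t=np.array(p['t'])
    return np.array(p['mtx']),np.array(p['D']),R,t
def proj(n,X,c=None):
    K,D,R,t=c or cam(n); X=np.atleast_2d(np.array(X,float))
    return cv2.projectPoints(X,cv2.Rodrigues(R)[0],t,K,D)[0][:,0]
def ray(n,uv,c=None):
    K,D,R,t=c or cam(n); u=cv2.undistortPoints(np.array([[uv]],float),K,D)[0,0]
    d=R.T@np.array([u[0],u[1],1]); return -R.T@t,d/np.linalg.norm(d)
def atz(n,uv,z,c=None):
    o,d=ray(n,uv,c); return o+d*(z-o[2])/d[2]
def tri(a,b):
    (o1,d1),(o2,d2)=a,b
    s=np.linalg.lstsq(np.c_[d1,-d2],o2-o1,rcond=None)[0]
    p,q=o1+s[0]*d1,o2+s[1]*d2; return (p+q)/2,np.linalg.norm(p-q)
def crop(src,out,x0,y0,x1,y1,k):
    im=cv2.imread(src)[y0:y1,x0:x1]; cv2.imwrite(out,cv2.resize(im,None,fx=k,fy=k,interpolation=cv2.INTER_CUBIC))
E
python3 - <<'E'
from h import *
crop("pics/a_scene.png","pics/b1.png",190,145,290,275,4)
crop("pics/a_scene.png","pics/b2.png",360,170,460,250,6)
crop("pics/a_side.png","pics/b3.png",280,110,400,205,6)
crop("pics/a_side.png","pics/b4.png",270,235,370,345,5)
for a,b,q in [((409.9,200.2),(311.8,280.),"spr"),((232.5,226.4),(327.4,177.7),'stand'),((221,180.9),(353,145.8),'ring'),((323.3,245.9),(288.3,223.6),'piston')]:
    print(q,tri(ray("scene",a),ray("side",b)))
print(atz("scene",(310.9,173.3),.009))
E
```

```text
spr (array([0.53939963, 0.20966112, 0.09292916]), np.float64(0.01039646158488304))
stand (array([ 0.53763625, -0.18915295,  0.03340215]), np.float64(0.006552544105286999))
ring (array([ 0.4779997 , -0.19856166,  0.1260991 ]), np.float64(0.012991539874385723))
piston (array([0.60920409, 0.0117252 , 0.0466892 ]), np.float64(0.005259656025345758))
[ 0.38526531 -0.00084936  0.009     ]
```

View pics/b1.png

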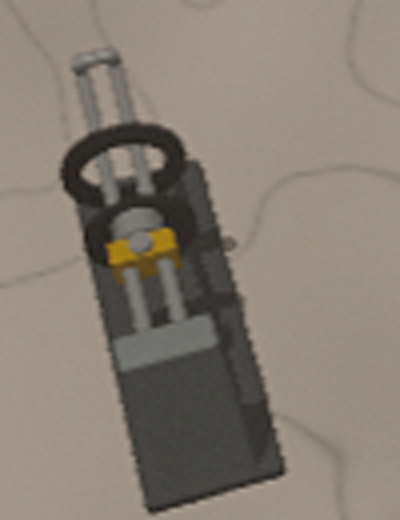

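View pics/b2.png

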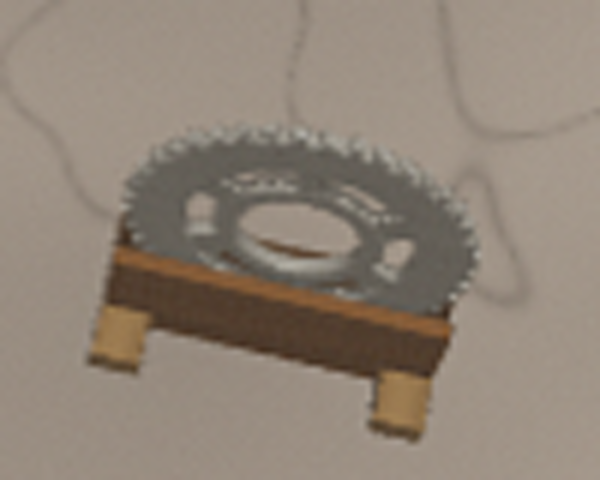

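View pics/b3.png

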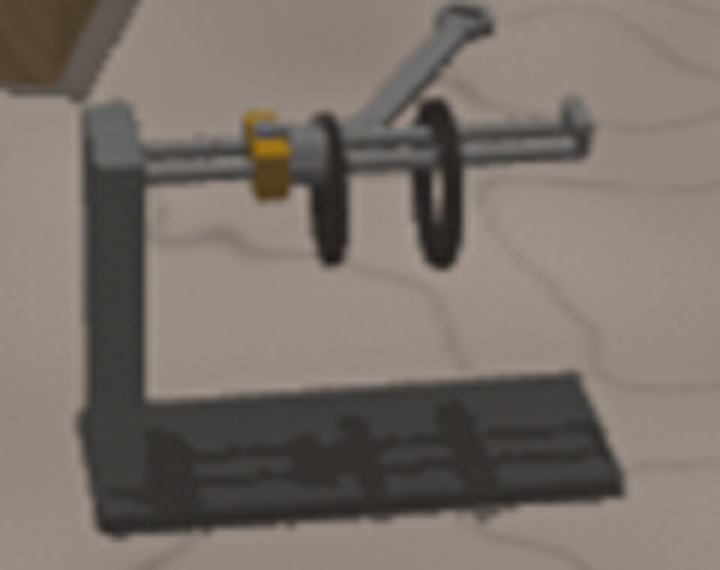

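View pics/b4.png

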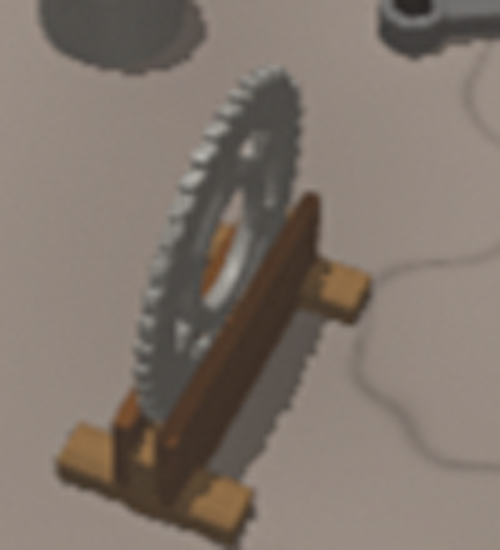

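Run:
```python
from h import *
from scipy.optimize import least_squares
for n in ["scene","side"]:
    K,D,R,t=cam(n); print(n,-R.T@t)
S=lambda p:(190+p[0]/4,145+p[1]/4); D_=lambda p:(280+p[0]/6,110+p[1]/6)
obs=[("scene",S((97,54)),(-.085,0,.164)),("side",D_((573,97)),(-.085,0,.164)),
("scene",S((93,110)),None)]
cs,cd=cam("scene"),cam("side")
# direct
tip,e=tri(ray("scene",S((97,54))),ray("side",D_((573,97)))); print("tip",tip,e, atz("scene",S((97,54)),.164), atz("side",D_((573,97)),.164))
# wire midline in scene at z=.150
a=atz("scene",S((105,95)),.15); b=atz("scene",S((159,322)),.15); print("line",a,b, np.arctan2(*(b-a)[1::-1]))
for p in [(118,345),(214,318),(123,370),(218,344)]: print("post",atz("scene",S(p),.165))
# cradle top edges z=.045 front edge
C=lambda p:(360+p[0]/6,170+p[1]/6)
for p in [(113,258),(450,328)]: print("cr",atz("scene",C(p),.045))
```

```text
scene [ 1.03743082 -0.03331957  0.9425023 ]
side [0.49963615 0.78896489 0.70798277]
tip [ 0.43616171 -0.21056248  0.16767311] 0.006735521958436192 [ 0.43739621 -0.20994773  0.164     ] [ 0.4330102  -0.22227248  0.164     ]
line [ 0.45459634 -0.20776508  0.15      ] [ 0.59622658 -0.17599345  0.15      ] 0.22067478535374657
post [ 0.61564652 -0.19292778  0.165     ]
post [ 0.60457702 -0.14647228  0.165     ]
post [ 0.6294675  -0.19010712  0.165     ]
post [ 0.61910258 -0.14448908  0.165     ]
cr [0.53357422 0.14436187 0.045     ]
cr [0.57417213 0.26574232 0.045     ]
```

Run:
```python
from h import *
s=ctrl.state(); q=s['ee_rot']; R=Rn.from_quat([q[1],q[2],q[3],q[0]]).as_matrix(); print(R.round(3))
```

```text
[[-0.969  0.248  0.   ]
 [ 0.248  0.969  0.   ]
 [-0.     0.    -1.   ]]
```

Estimates: stand origin about (0.519,-0.192) at yaw about 0.228, and sprocket about (0.542,0.209) at yaw about -0.32. I'm moving over the sprocket for a close look.

```bash
python3 -m inch '-.02 -.012 -.03 0 0 0;-.041 -.025 -.03 0 0 0;-.041 -.025 0 0 0 0;-.041 -.025 0 0 0 0;-.041 -.025 0 0 0 0;-.041 -.025 0 0 0 0;-.041 -.025 0 0 0 0;-.041 -.025 0 0 0 0;-.041 -.025 0 0 0 0;-.041 -.025 0 0 0 0;-.041 -.025 0 0 0 0;-.041 -.025 0 0 0 0' 0.05; python3 -m inch '0 0 0 0 0 .164;0 0 0 0 0 .164;0 0 0 0 0 .164;0 0 0 0 0 .164;0 0 0 0 0 .164;0 0 0 0 0 .164;0 0 0 0 0 .164;0 0 0 0 0 .164;0 0 0 0 0 .164;0 0 0 0 0 .164;0 0 0 0 0 0'
```

```text
clock: 2.7
tool_pos: [0.551, 0.2014, 0.2971]
ee_rot: [0.002, 0.122, 0.992, 0.002]
ft_force: [1.3, 1.8, -0.1]
grip_width: 0.545
clock: 4.08
tool_pos: [0.5535, 0.1975, 0.2969]
ee_rot: [0.0, 0.826, 0.564, 0.003]
ft_force: [0.2, -0.6, -0.0]
grip_width: 0.546
```

Run:
```python
from h import *
c=cam("wrist"); im=ctrl.get_image("wrist"); cv2.imwrite("pics/c1.png",im)
print(ctrl.state()['tool_pos'],Rn.from_quat(np.roll(ctrl.state()['ee_rot'],-1)).as_matrix().round(3).tolist())
for q in ["sprocket_center","cradle"]:
    for r in ctrl.trace("wrist",q)[:1]: print(q,r['p'],r['point'])
```

```text
[0.55352912 0.19754082 0.29686364] [[0.361, 0.932, 0.004], [0.932, -0.361, 0.003], [0.004, 0.003, -1.0]]
sprocket_center 0.84 [304.6, 176.5]
cradle 0.88 [313.2, 161.3]
```

View pics/c1.png

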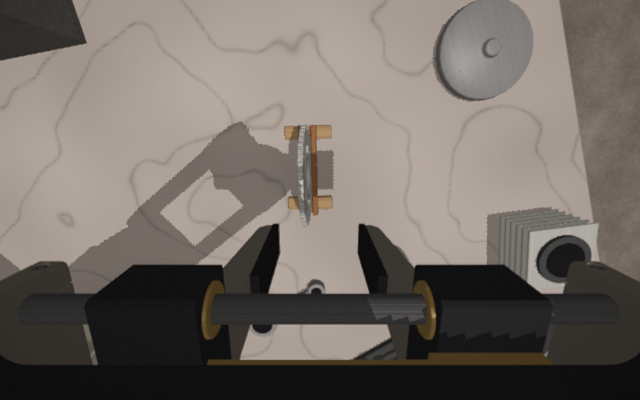

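Run:
```python
from h import *
crop("pics/c1.png","pics/c2.png",265,110,355,235,4.8)
```

```text
(no output)
```

View pics/c2.png

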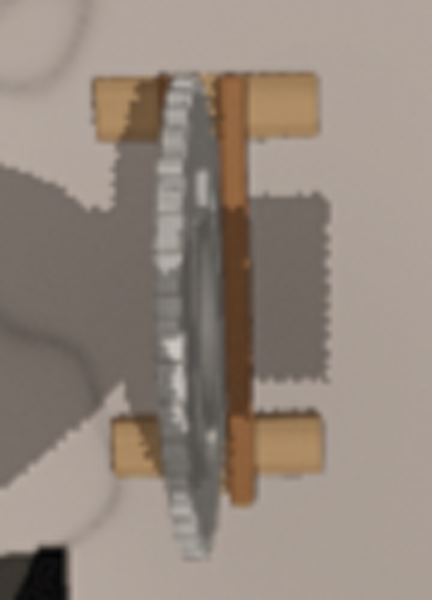

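Run:
```python
from h import *
c=cam("wrist")
P=lambda p:(265+p[0]/4.8,110+p[1]/4.8)
e=[atz("wrist",P(p),.045,c) for p in [(246,74),(253,502)]]
print(e, np.linalg.norm(e[1]-e[0]))
y=(e[0]-e[1]); y/=np.linalg.norm(y); x=np.array([y[1],-y[0],0]); yaw=np.arctan2(x[1],x[0])
cr=(e[0]+e[1])/2-x*.0125; cr[2]=0; print("cradle",cr,yaw)
s=ctrl.state();Rt=Rn.from_quat(np.roll(s['ee_rot'],-1)).as_matrix()
print("tool yaw", np.arctan2(Rt[1,1],Rt[0,1]))
im=cv2.resize(cv2.imread("pics/c1.png")[110:235,265:355],None,fx=4.8,fy=4.8,interpolation=cv2.INTER_CUBIC)
def dr(pts,col,im):
    uv=(proj("wrist",pts,c)-[265,110])*4.8
    cv2.polylines(im,[uv.astype(np.int32)],True,col,1)
out=[]
for lean in [-3,0,3]:
    I=im.copy(); th=np.linspace(0,2*np.pi,60); a=np.deg2rad(lean)
    n=x*np.cos(a)+np.array([0,0,-1])*np.sin(a); up=np.cross(n,y)
    bot=cr+[0,0,.011]
    cen=bot+up*.065
    for o,col in ((-.0035,(0,0,255)),(.0035,(0,255,0))):
        dr([cen+n*o+.065*(np.cos(t)*y+np.sin(t)*up) for t in th],col,I)
    dr([cr+x*sx*.0125+y*sy*.065+[0,0,.045] for sx,sy in ((1,1),(1,-1),(-1,-1),(-1,1))],(255,0,0),I)
    out.append(I[:, 60:300])
cv2.imwrite("pics/c3.png",np.hstack(out))
```

```text
[array([0.57525717, 0.26099023, 0.045     ]), array([0.53096665, 0.14101428, 0.045     ])] 0.1278901082876936
cradle [0.54138544 0.20533122 0.        ] -0.3536423398215044
tool yaw -0.369313244088736
```

View pics/c3.png

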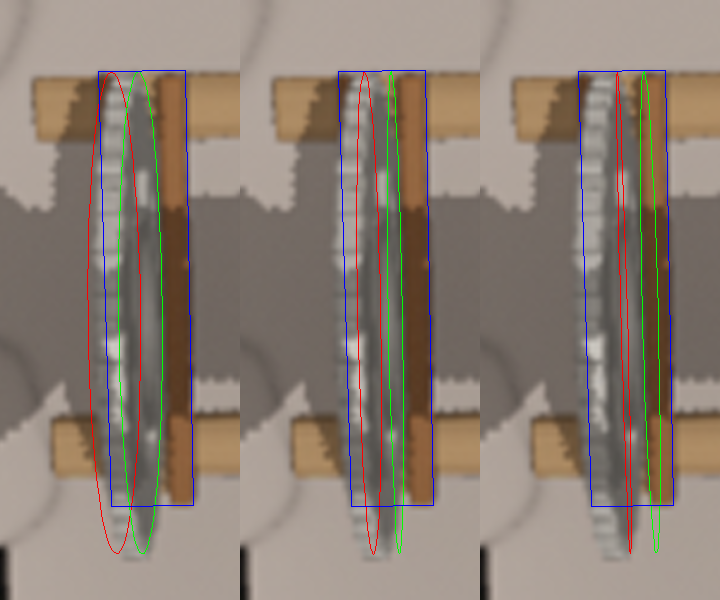

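The overlay shows the sprocket leaning about 2.5° towards tool -y, with the cradle at (0.541,0.205) and yaw -0.354. Aligning and descending to just above the rim.

```bash
python3 -m inch '.003 -.0186 .03 0 0 -.0155;0 0 .04 0 0 0;0 0 .04 0 0 0;0 0 .012 0 0 0;0 0 0 0 0 0' 0.05
python3 - <<'E'
from h import *
c=cam("wrist"); im=ctrl.get_image("wrist"); cv2.imwrite("pics/d1.png",im)
s=ctrl.state();Rt=Rn.from_quat(np.roll(s['ee_rot'],-1)).as_matrix()
print(s['tool_pos'],np.arctan2(Rt[1,1],Rt[0,1]),Rt[:,2])
E
```

```text
clock: 4.85
tool_pos: [0.539, 0.2083, 0.1738]
ee_rot: [0.001, 0.817, 0.577, 0.005]
ft_force: [0.1, -0.4, 0.5]
grip_width: 0.546
[0.53927937 0.20843766 0.17441408] -0.34215326108377897 [ 0.00903669  0.00471253 -0.99994806]
```

View pics/d1.png

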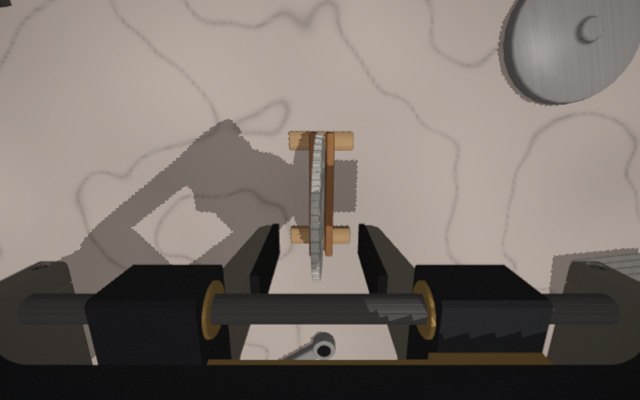

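The sprocket is centred between the fingers, rim at columns 310–325. Trimming tilt and yaw, going down, then gripping.

```bash
python3 -m inch '-.002 -.0014 .017 .007 -.0075 .012;0 0 .0165 0 0 0;0 0 0 0 0 0' 0.05;python3 - <<'E'
from h import *
s=ctrl.state();Rt=Rn.from_quat(np.roll(s['ee_rot'],-1)).as_matrix()
print(s['tool_pos'],np.arctan2(Rt[1,1],Rt[0,1]),Rt[:,2])
E
python3 -m inch '0 0 0 0 0 0;0 0 0 0 0 0;0 0 0 0 0 0;0 0 0 0 0 0;0 0 0 0 0 0' 0.0
```

```text
clock: 5.28
tool_pos: [0.5389, 0.2075, 0.1412]
ee_rot: [0.0, 0.821, 0.571, 0.002]
ft_force: [-0.1, -0.8, 0.1]
grip_width: 0.546
[0.53889237 0.20747294 0.14116874] -0.35448134207185483 [ 0.0030074   0.00110016 -0.99999487]
clock: 5.9
tool_pos: [0.5398, 0.2077, 0.1422]
ee_rot: [0.001, 0.821, 0.572, 0.003]
ft_force: [0.8, -0.9, -3.4]
grip_width: 0.075
```

Gripped: opening 6.9 mm against a 7 mm rim. Lifting straight up, then carrying it high to a viewpoint beside the stand.

```bash
python3 -m inch '0 0 -.015 0 0 0;0 0 -.03 0 0 0;0 0 -.03 0 0 0;0 0 -.03 0 0 0;0 0 -.04 0 0 0;0 0 -.04 0 0 0;0 0 -.035 0 0 0;0 0 0 0 0 0'; python3 -m inch '-.02 .005 0 0 0 0;-.042 .0102 0 0 0 0;-.042 .0102 0 0 0 0;-.042 .0102 0 0 0 0;-.042 .0102 0 0 0 0;-.042 .0102 0 0 0 0;-.042 .0102 0 0 0 0;-.042 .0102 0 0 0 0;-.042 .0102 0 0 0 0;-.042 .0102 0 0 0 0;-.042 .0102 0 0 0 0;-.02 .01 0 0 0 0'; python3 -m inch '0 0 0 0 0 -.145;0 0 0 0 0 -.145;0 0 0 0 0 -.145;0 0 0 0 0 -.145;0 0 0 0 0 0;0 0 0 0 0 0'
python3 - <<'E'
from h import *
c=cam("wrist"); im=ctrl.get_image("wrist"); cv2.imwrite("pics/e1.png",im)
cv2.imwrite("pics/e1s.png",ctrl.get_image("side"))
s=ctrl.state();Rt=Rn.from_quat(np.roll(s['ee_rot'],-1)).as_matrix()
print(s['tool_pos'],np.arctan2(Rt[1,1],Rt[0,1]),Rt[:,2],s['ft_force'],s['grip_width'])
np.savez("e1.npz",K=c[0],D=c[1],R=c[2],t=c[3])
E
```

```text
clock: 6.9
tool_pos: [0.5361, 0.2068, 0.3738]
ee_rot: [-0.0, 0.821, 0.571, 0.002]
ft_force: [0.1, -0.3, -3.3]
grip_width: 0.077
clock: 8.4
tool_pos: [0.4674, -0.2859, 0.3537]
ee_rot: [-0.01, 0.821, 0.571, -0.011]
ft_force: [0.7, 0.1, -2.5]
grip_width: 0.069
clock: 9.15
tool_pos: [0.463, -0.2864, 0.3465]
ee_rot: [-0.019, 0.619, 0.785, -0.008]
ft_force: [-0.8, -0.2, -3.1]
grip_width: 0.075
[ 0.46306466 -0.28642645  0.34668502] 0.23710121510315887 [-0.03983547  0.01148961 -0.99914019] [ 1.12955489 -0.09336459 -2.59183729] 0.0728125325423304
```

View pics/e1.png

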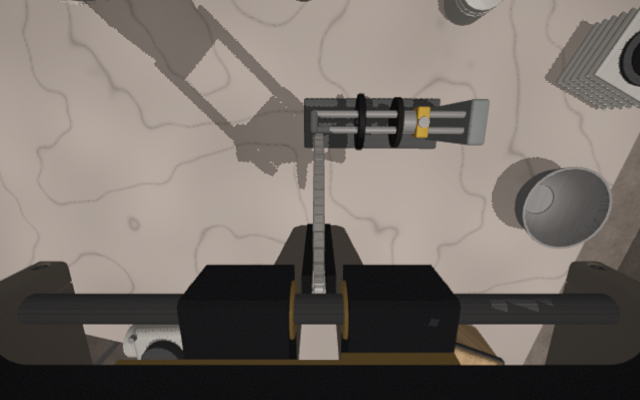

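View pics/e1s.png

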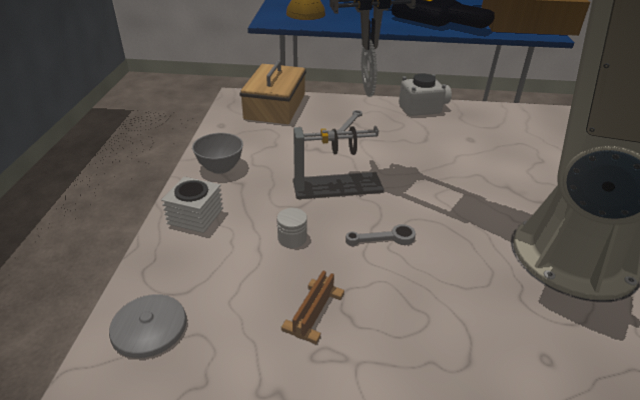

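Run:
```python
from h import *
crop("pics/e1.png","pics/e2.png",298,88,498,158,4)
```

```text
(no output)
```

View pics/e2.png

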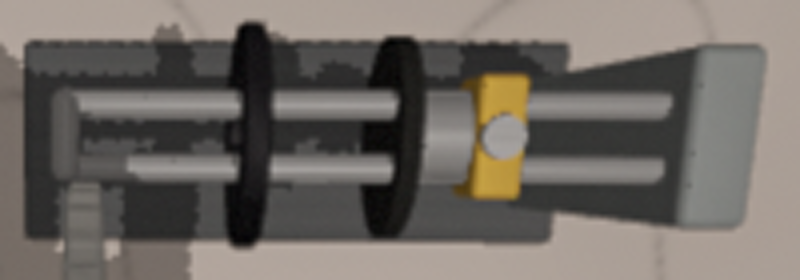

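```bash
cat > fit.py <<'E'
from h import *
from scipy.optimize import least_squares
z=np.load("e1.npz"); c=(z['K'],z['D'],z['R'],z['t'])
P=lambda p:np.array((298+p[0]/4,88+p[1]/4))
obs=[((66,135),(-.085,0,.164)),((670,105),(.088,.009,.15)),((663,170),(.088,-.009,.15)),((690,135),(.088,0,.165))]
def T(p,X): 
    a=p[2]; return np.array([p[0]+np.cos(a)*X[0]-np.sin(a)*X[1],p[1]+np.sin(a)*X[0]+np.cos(a)*X[1],X[2]])
f=lambda p:np.concatenate([(proj("wrist",T(p,X),c)[0]-P(u)) for u,X in obs])
r=least_squares(f,[.519,-.192,.228],x_scale=[.01,.01,.1]); print(r.x,f(r.x).round(2))
p=r.x
o=lambda uv,zz: atz("wrist",P(uv),zz,c)
def loc(w): 
    d=w[:2]-p[:2]; a=p[2]; return d[0]*np.cos(a)+d[1]*np.sin(a), -d[0]*np.sin(a)+d[1]*np.cos(a)
print("ring top l/r",loc(o((240,30),.167)),loc(o((268,30),.167)))
print("ring mid", loc(o((256,135),.15)),"stop face top?",loc(o((385,40),.163)),loc(o((413,60),.163)))
print("wire tip world",T(p,(-.085,0,.164)))
im=cv2.resize(cv2.imread("pics/e1.png")[88:158,298:498],None,fx=4,fy=4,interpolation=cv2.INTER_CUBIC)
q=lambda X:tuple(((proj("wrist",T(p,X),c)[0]-[298,88])*4).astype(int))
for y in (-.013,-.005,.005,.013): cv2.line(im,q((-.085,y,.15)),q((.088,y,.15)),(0,0,255),1)
for x in (-.089,-.081): cv2.line(im,q((x,-.013,.164)),q((x,.013,.164)),(0,255,0),1)
cv2.imwrite("pics/e3.png",im)
# back to scene cam check
for n in ("scene","side"): print(n,proj(n,T(p,(-.085,0,.164))))
E
python3 fit.py
```

```text
[ 0.51702361 -0.1962896   0.23451896] [ 0.27  0.01 -0.13 -0.06 -0.28 -0.26  0.13  0.27]
ring top l/r (np.float64(-0.03751385933821651), np.float64(0.02779557477979496)) (np.float64(-0.029895781237411087), np.float64(0.02778553604774492))
ring mid (np.float64(-0.03021732759202148), np.float64(0.0003664061081886617)) stop face top? (np.float64(0.0028236508442455194), np.float64(0.025540961339479886)) (np.float64(0.010850917643639275), np.float64(0.02027552001358658))
wire tip world [ 0.43435038 -0.21604149  0.164     ]
scene [[211.46133575 157.56094482]]
side [[374.97061996 127.41028288]]
```

View pics/e3.png

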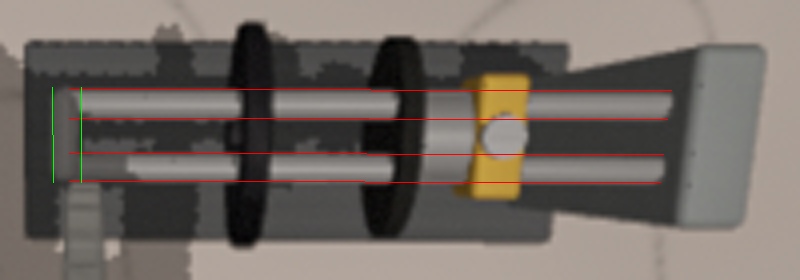

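The model fits the picture to 0.3 px: stand (0.517,-0.196), yaw 0.2345, ring at about x=-0.033, and stop face at about x=0.003–0.01. The scene camera puts the tip about 6 mm further in y, so I'll check sprocket against tip directly once they are close. Next: fix the tilt and go in front of the tip.

```bash
cat > go.py <<'E'
import sys
from h import *
ST=(.5170,-.1963,.2345)
def st2w(x,y): a=ST[2]; return np.array([ST[0]+np.cos(a)*x-np.sin(a)*y,ST[1]+np.sin(a)*x+np.cos(a)*y])
def info(x=None,y=None,z=None,yaw=None):
    s=ctrl.state();R=Rn.from_quat(np.roll(s['ee_rot'],-1)).as_matrix();p=s['tool_pos']
    a=ST[2]; d=p[:2]-ST[:2]
    print("t",round(s['clock'],2),"stand xyz",np.round([d[0]*np.cos(a)+d[1]*np.sin(a),-d[0]*np.sin(a)+d[1]*np.cos(a),p[2]],4),"F",s['ft_force'].round(1),"w",round(s['grip_width']*91.9,2))
    yaw=ST[2] if yaw is None else yaw
    Rd=np.c_[[-np.sin(yaw),np.cos(yaw),0],[np.cos(yaw),np.sin(yaw),0],[0,0,-1]]
    print("turn",Rn.from_matrix(R.T@Rd).as_rotvec().round(4))
    if x is not None:
        t=np.r_[st2w(x,y),z]; print("shift",(R.T@(t-p)).round(4), "shift after turn",(Rd.T@(t-p)).round(4))
if __name__=="__main__":
    info(*map(float,sys.argv[1:]))
E
python3 go.py -.13 .002 .33
```

```text
t 9.25 stand xyz [-0.0734 -0.0751  0.3467] F [ 1.1 -0.1 -2.6] w 6.69
turn [-0.0361 -0.0205  0.0022]
shift [ 0.0769 -0.0558  0.0203] shift after turn [ 0.0771 -0.0566  0.0167]
```

```bash
python3 -m inch '0 -.03 0 -.036 -.0205 .002;0 -.028 0 0 0 0;.03 0 0 0 0 0;.03 0 0 0 0 0;.017 0 .017 0 0 0;0 0 0 0 0 0'; python3 go.py -.13 .002 .222
```

```text
clock: 10.0
tool_pos: [0.3868, -0.2237, 0.3305]
ee_rot: [0.001, 0.623, 0.782, 0.0]
ft_force: [0.6, -1.2, -1.8]
grip_width: 0.071
t 10.0 stand xyz [-0.133   0.0036  0.3305] F [ 0.6 -1.2 -1.8] w 6.53
turn [ 0.0018  0.0015 -0.0094]
shift [-0.0015  0.0028  0.1085] shift after turn [-0.0016  0.003   0.1085]
```

```bash
python3 -m inch '-.0015 .003 .02 0 0 -.009;0 0 .03 0 0 0;0 0 .03 0 0 0;0 0 .028 0 0 0;0 0 0 0 0 0;0 0 0 0 0 0'; python3 go.py -.13 .002 .222
python3 - <<'E'
from h import *
for n in("scene","side","wrist"): cv2.imwrite(f"pics/f_{n}.png",ctrl.get_image(n))
crop("pics/f_scene.png","pics/f1.png",150,110,280,230,5)
crop("pics/f_side.png","pics/f2.png",310,70,430,180,5)
E
```

```text
clock: 10.75
tool_pos: [0.3954, -0.2303, 0.2252]
ee_rot: [0.006, 0.621, 0.784, 0.0]
ft_force: [0.5, -0.3, -2.0]
grip_width: 0.072
t 10.75 stand xyz [-0.1262 -0.0048  0.2252] F [ 0.5 -0.3 -2. ] w 6.66
turn [ 0.0076  0.0089 -0.0043]
shift [ 0.0068 -0.0038  0.0031] shift after turn [ 0.0068 -0.0038  0.0032]
```

View pics/f1.png

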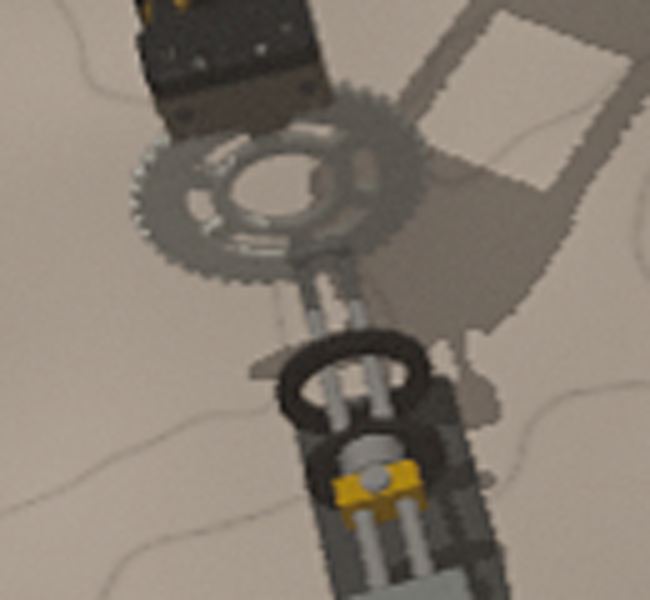

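View pics/f2.png

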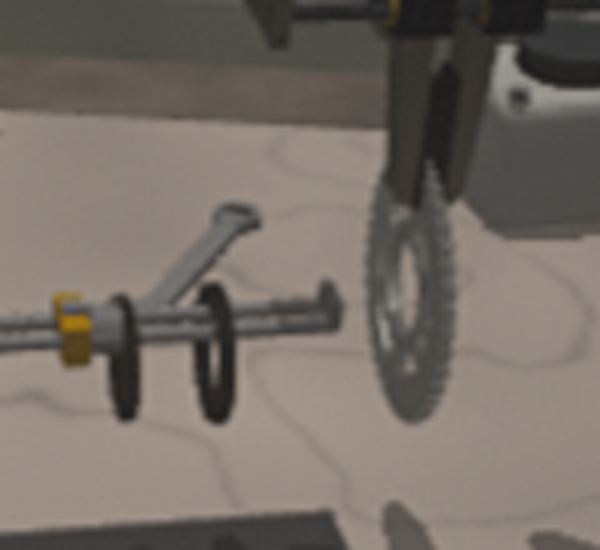

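View pics/f_wrist.png

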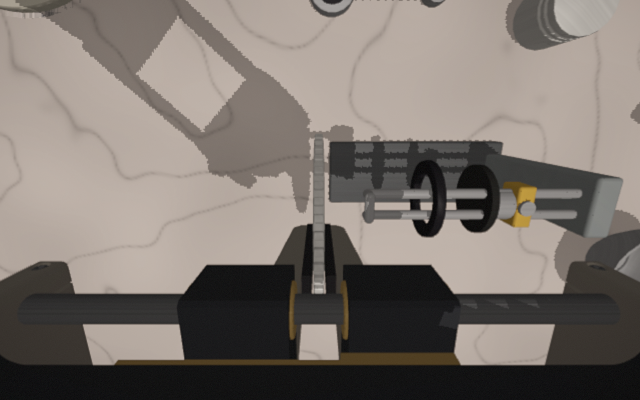

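```bash
cat > chk.py <<'E'
from h import *
import go
s=ctrl.state();R=Rn.from_quat(np.roll(s['ee_rot'],-1)).as_matrix();p=s['tool_pos']
cen=p+R@np.array([-.0017,0,.067])
print("center pred",cen, proj("scene",cen),proj("side",cen))
go.info()
E
python3 chk.py
python3 - <<'E'
from h import *
crop("pics/f_wrist.png","pics/f3.png",350,135,550,245,4)
crop("pics/f_wrist.png","pics/f4.png",270,120,370,300,3.3)
sc=(150+283/5,110+188/5); sd=(310+408/5,70+290/5)
print(sc,sd,tri(ray("scene",sc),ray("side",sd)))
t1=(150+325/5,110+243/5)
E
```

```text
center pred [ 0.39623988 -0.23211227  0.1581685 ] [[205.40648396 145.82313692]] [[390.71160621 127.23208557]]
t 10.9 stand xyz [-0.1263 -0.0045  0.2251] F [-0.   0.2 -3.4] w 6.81
turn [ 0.008   0.0092 -0.004 ]
(206.6, 147.6) (391.6, 128.0) (array([ 0.39570078, -0.23115376,  0.15481811]), np.float64(0.00491603856472856))
```

View pics/f3.png

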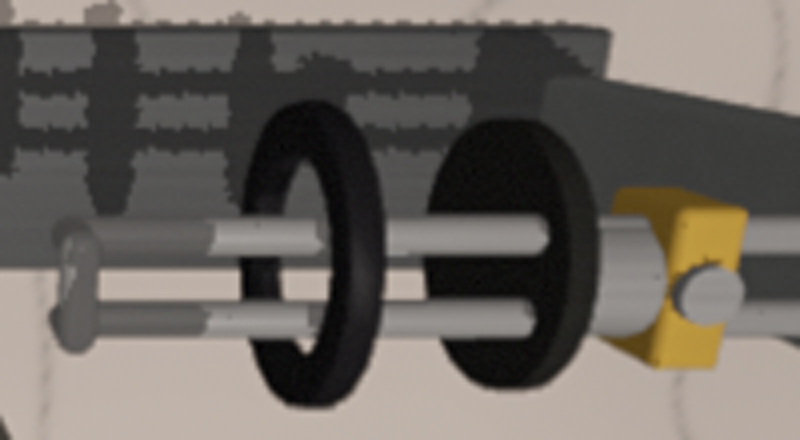

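View pics/f4.png

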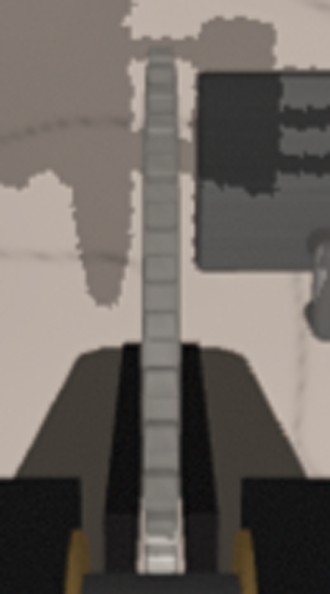

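```bash
cat > fit2.py <<'E'
from h import *
from scipy.optimize import least_squares
s=ctrl.state();c=cam("wrist")
P=lambda p:np.array((350+p[0]/4,135+p[1]/4))
A=350;B=135
# wire centrelines in crop: upper row 237 at x=150..500 ; lower 319
obs=[((80,240),(-.085,.009,.16)),((80,335),(-.085,-.009,.16))]
f3=cv2.imread("pics/f3.png")
def T(p,X):
    a=p[2]; return np.array([p[0]+np.cos(a)*X[0]-np.sin(a)*X[1],p[1]+np.sin(a)*X[0]+np.cos(a)*X[1],X[2]])
for p,n in (((.5170,-.1963,.2345),"g2"),((.5166,-.1925,.2345),"g3"),((.519,-.193,.228),"g4")):
    im=f3.copy(); q=lambda X:tuple(((proj("wrist",T(p,X),c)[0]-[A,B])*4).astype(int))
    for y in (-.013,-.005,.005,.013): cv2.line(im,q((-.085,y,.15)),q((.088,y,.15)),(0,0,255),1)
    for x in (-.089,-.081):
        cv2.line(im,q((x,-.013,.164)),q((x,.013,.164)),(0,255,0),1)
    cv2.imwrite(f"pics/{n}.png",im)
E
python3 fit2.py
```

```text
(no output)
```

View pics/g2.png

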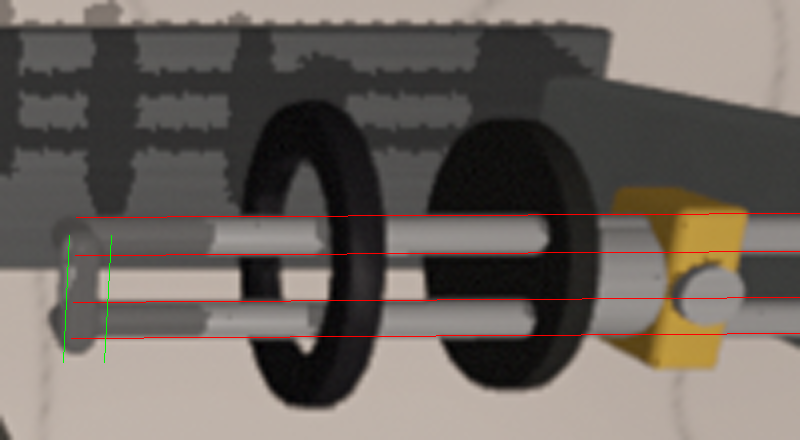

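Run:
```python
from h import *
c=cam("wrist");s=ctrl.state();R=Rn.from_quat(np.roll(s['ee_rot'],-1)).as_matrix();p=s['tool_pos']
th=np.linspace(0,2*np.pi,720)
for ox,oz in ((-.0017,.067),(0.,.065),(0.002,.065)):
    uv=proj("wrist",[p+R@np.array([ox+.065*np.cos(t),0,oz+.065*np.sin(t)]) for t in th],c)
    i=uv[:,1].argmin(); print(ox,oz,uv[i], (p+R@np.array([ox+.065*np.cos(th[i]),0,oz+.065*np.sin(th[i])]))[2])
# scene/side rim ellipse extents
cen=p+R@np.array([-.0017,0,.067])
for n in("scene","side"):
    uv=proj(n,[cen+R@np.array([.065*np.cos(t),0,.065*np.sin(t)]) for t in th]); print(n,uv.min(0),uv.max(0))
    uv=proj(n,[cen+R@np.array([.023*np.cos(t),0,.023*np.sin(t)]) for t in th]); print(n,"bore",uv.min(0),uv.max(0))
```

```text
-0.0017 0.067 [319.32277252 133.02884213] 0.15530143648157696
0.0 0.065 [319.33632732 130.79302231] 0.1572857015763822
0.002 0.065 [319.34341283 128.01854083] 0.15783491607922834
scene [174.93391885 124.81097198] [234.666507   164.92122479]
scene bore [194.77774033 138.6235005 ] [215.8837126  152.78369464]
side [383.06215316  99.36960094] [399.25131379 154.62477213]
side bore [387.91074558 117.44097961] [393.62362275 136.96451639]
```

Run:
```python
from h import *
im=cv2.resize(cv2.imread("pics/f_scene.png")[110:230,150:280],None,fx=5,fy=5,interpolation=cv2.INTER_CUBIC)
s=ctrl.state();R=Rn.from_quat(np.roll(s['ee_rot'],-1)).as_matrix();tp=s['tool_pos']
cen=tp+R@np.array([-.0017,0,.067])
p=(.5158,-.1963,.2345)
def T(p,X):
    a=p[2]; return np.array([p[0]+np.cos(a)*X[0]-np.sin(a)*X[1],p[1]+np.sin(a)*X[0]+np.cos(a)*X[1],X[2]])
def dr(pts,col,cl): cv2.polylines(im,[((proj("scene",pts)+.0-[150,110])*5).astype(np.int32)],cl,col,1)
for y in (-.013,-.005,.005,.013): dr([T(p,(-.085,y,.15)),T(p,(.088,y,.15))],(0,0,255),False)
dr([T(p,(-.089,-.013,.164)),T(p,(-.089,.013,.164)),T(p,(-.081,.013,.164)),T(p,(-.081,-.013,.164))],(0,255,0),True)
th=np.linspace(0,2*np.pi,90)
for r in (.065,.023): dr([cen+R@np.array([r*np.cos(t),0.0035,r*np.sin(t)]) for t in th],(255,0,0),True)
cv2.imwrite("pics/f5.png",im)
```

```text
(no output)
```

View pics/f5.png

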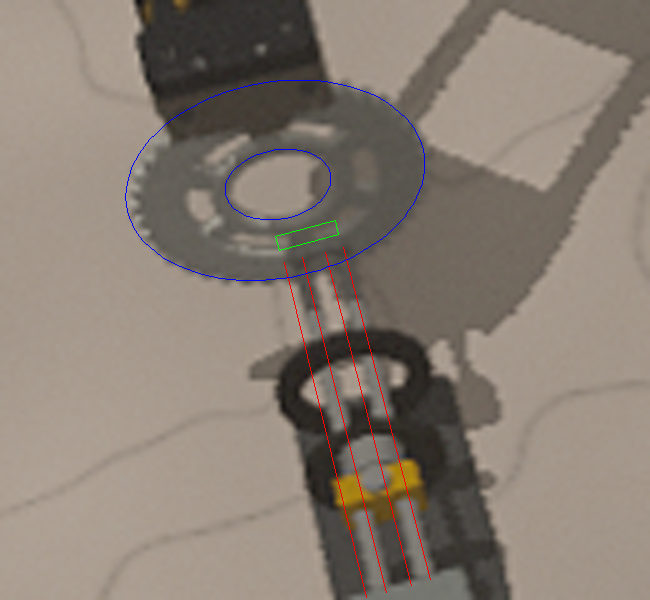

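Both cameras agree to within about 2–4 mm, so I'm taking a compromise stand pose of (0.516,-0.1953, yaw 0.228). The bore has 7 mm to spare. Trimming pose before insertion.

```bash
sed -i 's/^ST=.*/ST=(.5160,-.1953,.228)/' go.py; python3 go.py -.125 .0017 .2215
```

```text
t 10.9 stand xyz [-0.1255 -0.0065  0.2251] F [-0.   0.2 -3.4] w 6.81
turn [0.008  0.0092 0.0025]
shift [0.0082 0.0005 0.0036] shift after turn [0.0082 0.0005 0.0036]
```

```bash
python3 -m inch '.0082 0 .0036 .008 .009 .0025;0 0 0 0 0 0;0 0 0 0 0 0'; python3 go.py -.105 .0017 .2215
```

```text
clock: 11.28
tool_pos: [0.3938, -0.2216, 0.2226]
ee_rot: [0.001, 0.622, 0.783, 0.0]
ft_force: [0.2, 0.8, -2.9]
grip_width: 0.073
t 11.28 stand xyz [-0.125   0.002   0.2226] F [ 0.2  0.8 -2.9] w 6.71
turn [ 0.0011  0.001  -0.    ]
shift [-0.0003  0.02    0.0011] shift after turn [-0.0003  0.02    0.0011]
```

```bash
python3 -m inch '0 .012 .0005 0 0 0;0 .012 .0005 0 0 0;0 0 0 0 0 0;0 0 0 0 0 0'; python3 go.py -.1 .0017 .2215
python3 - <<'E'
from h import *
for n in("scene","side"): cv2.imwrite(f"pics/h_{n}.png",ctrl.get_image(n))
crop("pics/h_scene.png","pics/h1.png",165,115,265,195,6)
crop("pics/h_side.png","pics/h2.png",320,80,420,170,6)
E
```

```text
clock: 11.78
tool_pos: [0.4196, -0.2158, 0.2216]
ee_rot: [0.001, 0.622, 0.783, 0.0]
ft_force: [0.4, 0.2, -3.3]
grip_width: 0.072
t 11.78 stand xyz [-0.0986  0.0018  0.2216] F [ 0.4  0.2 -3.3] w 6.61
turn [0.0015 0.0013 0.0004]
shift [-0.0001 -0.0014  0.0001] shift after turn [-0.0001 -0.0014  0.0001]
```

View pics/h1.png

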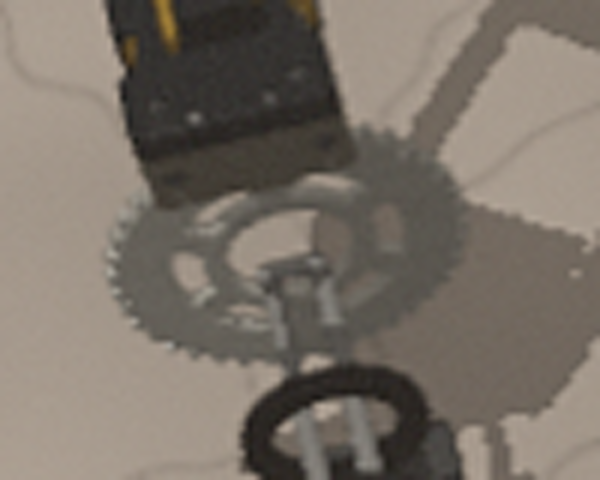

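View pics/h2.png

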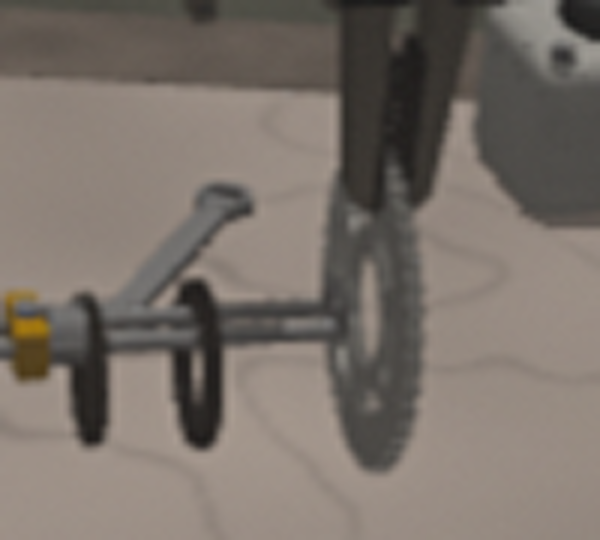

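The lip sits centred in the bore: lip at columns 262–328 in the crop, bore at 228–350. Advancing over it.

```bash
python3 -m inch '0 .006 0 0 0 0;0 .006 0 0 0 0;0 0 0 0 0 0'; python3 go.py -.066 .0017 .2215;python3 -m inch '0 .006 0 0 0 0;0 .006 0 0 0 0;0 0 0 0 0 0'; python3 go.py -.066 .0017 .2215
```

```text
clock: 12.25
tool_pos: [0.4317, -0.2131, 0.2218]
ee_rot: [0.001, 0.622, 0.783, 0.0]
ft_force: [0.1, -0.1, -2.9]
grip_width: 0.075
t 12.25 stand xyz [-0.0862  0.0017  0.2218] F [ 0.1 -0.1 -2.9] w 6.87
turn [ 0.0018  0.0015 -0.0005]
shift [0.     0.0202 0.0003] shift after turn [0.     0.0202 0.0003]
clock: 12.62
tool_pos: [0.4443, -0.2102, 0.2218]
ee_rot: [0.001, 0.622, 0.783, 0.0]
ft_force: [-1.0, -0.7, -2.7]
grip_width: 0.071
t 12.62 stand xyz [-0.0732  0.0016  0.2218] F [-1.  -0.7 -2.7] w 6.55
turn [ 0.002   0.0015 -0.0004]
shift [0.0001 0.0072 0.0003] shift after turn [0.0001 0.0072 0.0003]
```

```bash
python3 -m inch '0 .0065 0 0 0 0;0 0 0 0 0 0;0 0 0 0 0 0'; python3 go.py -.066 .0017 .2
python3 - <<'E'
from h import *
for n in("scene","side","wrist"): cv2.imwrite(f"pics/i_{n}.png",ctrl.get_image(n))
crop("pics/i_side.png","pics/i2.png",310,80,410,170,6)
crop("pics/i_wrist.png","pics/i3.png",260,120,510,300,3)
E
```

```text
clock: 13.0
tool_pos: [0.451, -0.2086, 0.2217]
ee_rot: [0.001, 0.622, 0.783, 0.0]
ft_force: [0.1, -0.3, -2.4]
grip_width: 0.071
t 13.0 stand xyz [-0.0663  0.0017  0.2217] F [ 0.1 -0.3 -2.4] w 6.5
turn [ 0.0016  0.0013 -0.0003]
shift [-0.      0.0003  0.0217] shift after turn [-0.      0.0003  0.0217]
```

View pics/i2.png

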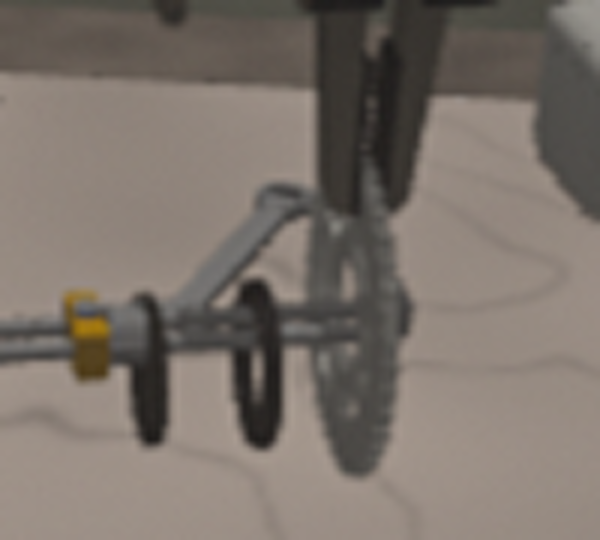

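View pics/i3.png

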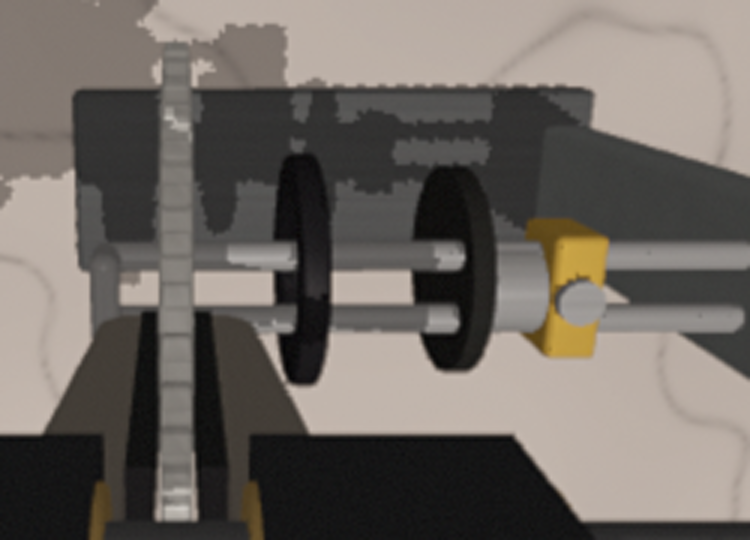

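The sprocket is behind the lip, with a clear gap to both lip and ring. Lowering, watching Fz.

```bash
python3 -m inch '0 0 .005 0 0 0;0 0 .005 0 0 0;0 0 .005 0 0 0;0 0 0 0 0 0'; python3 go.py -.066 .0017 .199; for i in 1; do python3 -m inch '0 0 .003 0 0 0;0 0 0 0 0 0';done; python3 -m inch '0 0 .0015 0 0 0;0 0 0 0 0 0';python3 go.py -.066 .0017 .199
```

```text
clock: 13.65
tool_pos: [0.4505, -0.2086, 0.2054]
ee_rot: [0.001, 0.622, 0.783, 0.0]
ft_force: [0.1, -0.4, -3.8]
grip_width: 0.071
t 13.65 stand xyz [-0.0668  0.0018  0.2054] F [ 0.1 -0.4 -3.8] w 6.49
turn [ 0.0012  0.001  -0.0007]
shift [-0.0001  0.0008  0.0064] shift after turn [-0.0001  0.0008  0.0064]
clock: 13.9
tool_pos: [0.4506, -0.2087, 0.2022]
ee_rot: [0.001, 0.622, 0.783, 0.0]
ft_force: [0.3, -0.3, -2.5]
grip_width: 0.076
clock: 14.15
tool_pos: [0.4507, -0.2087, 0.2007]
ee_rot: [0.001, 0.622, 0.783, 0.0]
ft_force: [-0.4, 0.1, -3.2]
grip_width: 0.075
t 14.15 stand xyz [-0.0666  0.0017  0.2007] F [-0.4  0.1 -3.2] w 6.85
turn [ 0.0015  0.0012 -0.0007]
shift [0.     0.0006 0.0017] shift after turn [0.     0.0006 0.0017]
```

```bash
for i in 1; do python3 -m inch '0 0 .0012 0 0 0;0 0 0 0 0 0'; done; python3 go.py; python3 -m inch '0 0 .0012 0 0 0;0 0 0 0 0 0'; python3 go.py
```

```text
clock: 14.4
tool_pos: [0.451, -0.209, 0.2]
ee_rot: [0.001, 0.622, 0.783, 0.0]
ft_force: [-0.9, -0.9, -2.5]
grip_width: 0.073
t 14.4 stand xyz [-0.0664  0.0014  0.2   ] F [-0.9 -0.9 -2.5] w 6.75
turn [ 0.0021  0.002  -0.0007]
clock: 14.65
tool_pos: [0.4512, -0.2091, 0.1999]
ee_rot: [0.002, 0.622, 0.783, 0.0]
ft_force: [-1.7, 0.1, 0.1]
grip_width: 0.073
t 14.65 stand xyz [-0.0662  0.0012  0.1999] F [-1.7  0.1  0.1] w 6.72
turn [ 0.0025  0.0025 -0.0005]
```

Touchdown at TCP z ≈ 0.200: Fz rose from -3 to 0, so the wires now carry the sprocket. Sliding towards the ring.

```bash
python3 -m inch '0 .004 0 0 0 0;0 .005 0 0 0 0;0 .005 0 0 0 0;0 0 0 0 0 0'; python3 go.py -.066 .0015 .2; python3 -m inch '0 .005 0 0 0 0;0 .005 0 0 0 0;0 .005 0 0 0 0;0 0 0 0 0 0'; python3 go.py -.066 .0015 .2
```

```text
clock: 15.15
tool_pos: [0.4657, -0.2057, 0.1998]
ee_rot: [0.002, 0.622, 0.783, 0.0]
ft_force: [-1.4, 0.4, 0.5]
grip_width: 0.073
t 15.15 stand xyz [-0.0513  0.0012  0.1998] F [-1.4  0.4  0.5] w 6.67
turn [ 0.0021  0.0023 -0.0006]
shift [ 0.0003 -0.0147 -0.0002] shift after turn [ 0.0003 -0.0147 -0.0002]
clock: 15.65
tool_pos: [0.4812, -0.2021, 0.1998]
ee_rot: [0.001, 0.622, 0.783, -0.0]
ft_force: [-1.0, 0.6, 1.8]
grip_width: 0.074
t 15.65 stand xyz [-0.0354  0.0013  0.1998] F [-1.   0.6  1.8] w 6.82
turn [ 0.0014  0.0022 -0.0004]
shift [ 0.0002 -0.0306 -0.0002] shift after turn [ 0.0002 -0.0306 -0.0002]
```

```bash
cat > look.py <<'E'
import sys
from h import *
k=sys.argv[1]
cv2.imwrite(f"pics/{k}_s.png",ctrl.get_image("side")); cv2.imwrite(f"pics/{k}_w.png",ctrl.get_image("wrist"))
crop(f"pics/{k}_s.png",f"pics/{k}_a.png",290,80,390,170,4)
crop(f"pics/{k}_w.png",f"pics/{k}_b.png",220,110,500,300,2)
a=cv2.imread(f"pics/{k}_a.png");b=cv2.imread(f"pics/{k}_b.png")[:360]
cv2.imwrite(f"pics/{k}.png",cv2.resize(np.hstack([a,b]),None,fx=.83,fy=.83))
E
python3 look.py j
```

```text
(no output)
```

View pics/j.png

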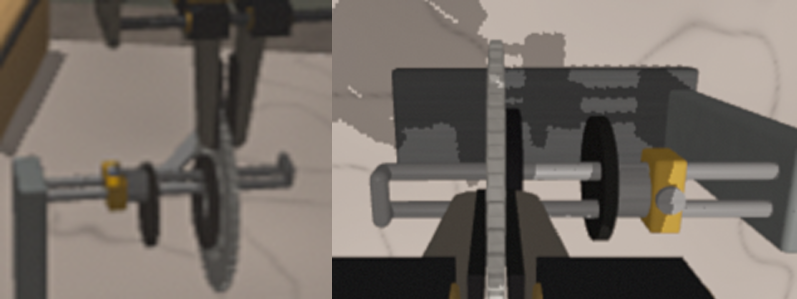

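Sprocket and ring are now in contact; the ring sits just right of the sprocket at (513,150), with about 27 mm left to the stop. Keep sliding.

```bash
python3 -m inch '0 .005 -.0002 0 0 0;0 .005 0 0 0 0;0 .004 0 0 0 0;0 .003 0 0 0 0;0 0 0 0 0 0'; python3 go.py; python3 look.py k
```

```text
clock: 16.38
tool_pos: [0.4979, -0.1981, 0.1998]
ee_rot: [0.001, 0.622, 0.783, -0.001]
ft_force: [-1.4, 0.2, 1.8]
grip_width: 0.073
t 16.38 stand xyz [-0.0182  0.0013  0.1998] F [-1.4  0.2  1.8] w 6.75
turn [ 0.      0.0019 -0.0005]
```

View pics/k.png

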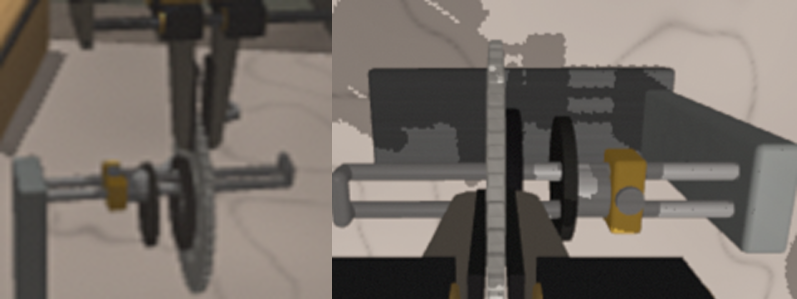

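```bash
python3 -m inch '0 .004 0 0 0 0;0 .004 0 0 0 0;0 .003 0 0 0 0;0 0 0 0 0 0'; python3 go.py;  python3 -m inch '0 .001 0 0 0 0;0 .001 0 0 0 0;0 0 0 0 0 0'; python3 go.py
```

```text
clock: 16.98
tool_pos: [0.509, -0.1955, 0.1998]
ee_rot: [0.001, 0.622, 0.783, -0.001]
ft_force: [-1.2, -0.0, 1.3]
grip_width: 0.072
t 16.98 stand xyz [-0.0068  0.0013  0.1998] F [-1.2 -0.   1.3] w 6.63
turn [-0.0002  0.0018 -0.0007]
clock: 17.35
tool_pos: [0.5109, -0.1951, 0.1999]
ee_rot: [0.0, 0.622, 0.783, -0.001]
ft_force: [-2.7, -0.7, 1.9]
grip_width: 0.075
t 17.35 stand xyz [-0.005   0.0014  0.1999] F [-2.7 -0.7  1.9] w 6.9
turn [-0.0006  0.0018 -0.0006]
```

```bash
for i in 1; do python3 -m inch '0 .001 0 0 0 0;0 0 0 0 0 0'; done; python3 -m inch '0 .001 0 0 0 0;0 0 0 0 0 0';  python3 -m inch '0 .001 0 0 0 0;0 0 0 0 0 0'; python3 go.py
```

```text
clock: 17.6
tool_pos: [0.5118, -0.1949, 0.1998]
ee_rot: [0.0, 0.622, 0.783, -0.001]
ft_force: [-1.6, 0.1, 1.0]
grip_width: 0.072
clock: 17.85
tool_pos: [0.5129, -0.1946, 0.1998]
ee_rot: [0.001, 0.622, 0.783, -0.001]
ft_force: [-1.2, 0.0, 1.7]
grip_width: 0.073
clock: 18.1
tool_pos: [0.514, -0.1944, 0.1998]
ee_rot: [0.001, 0.622, 0.783, -0.001]
ft_force: [-1.9, 0.4, 1.2]
grip_width: 0.074
t 18.1 stand xyz [-0.0018  0.0014  0.1998] F [-1.9  0.4  1.2] w 6.83
turn [-0.0005  0.0017 -0.0008]
```

```bash
python3 look.py l; for i in 1; do python3 -m inch '0 .001 0 0 0 0;0 0 0 0 0 0'; done; python3 -m inch '0 .001 0 0 0 0;0 0 0 0 0 0'; python3 go.py
```

```text
clock: 18.45
tool_pos: [0.5149, -0.1942, 0.1998]
ee_rot: [0.0, 0.622, 0.783, -0.001]
ft_force: [-2.7, 0.1, 1.3]
grip_width: 0.071
clock: 18.7
tool_pos: [0.5154, -0.194, 0.1998]
ee_rot: [0.0, 0.622, 0.783, -0.001]
ft_force: [-3.9, -1.2, 1.9]
grip_width: 0.076
t 18.7 stand xyz [-0.0003  0.0014  0.1998] F [-3.9 -1.2  1.9] w 6.95
turn [-0.0017  0.0017 -0.0006]
```

View pics/l.png

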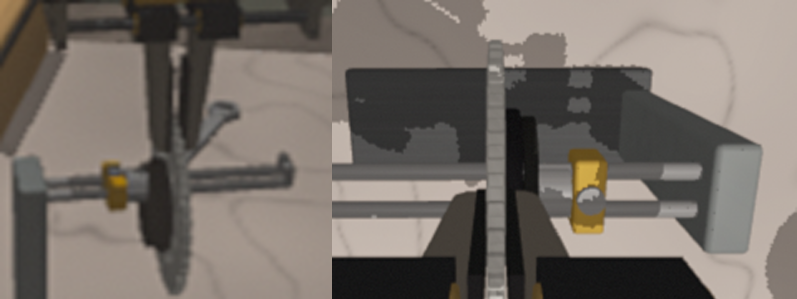

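The pair has met the stop and the force is beginning to rise. Pressing in 0.5–1 mm steps.

```bash
python3 -m inch '0 .001 0 0 0 0;0 0 0 0 0 0'; python3 -m inch '0 .0008 0 0 0 0;0 0 0 0 0 0'; python3 go.py
```

```text
clock: 18.95
tool_pos: [0.5158, -0.194, 0.1998]
ee_rot: [-0.0, 0.622, 0.783, -0.002]
ft_force: [-3.7, -0.7, 2.0]
grip_width: 0.073
clock: 19.2
tool_pos: [0.5158, -0.1939, 0.1998]
ee_rot: [-0.001, 0.622, 0.783, -0.002]
ft_force: [-4.1, -1.0, 2.8]
grip_width: 0.076
t 19.2 stand xyz [0.0002 0.0014 0.1998] F [-4.1 -1.   2.8] w 6.95
turn [-0.0049  0.0015 -0.0003]
```

```bash
python3 -m inch '0 .0018 0 -.004 0 0;0 0 0 0 0 0'; python3 go.py; python3 -m inch '0 .0022 0 -.004 0 0';python3 go.py
```

```text
clock: 19.45
tool_pos: [0.5164, -0.1938, 0.1998]
ee_rot: [-0.001, 0.622, 0.783, -0.002]
ft_force: [-3.5, -1.2, 2.8]
grip_width: 0.077
t 19.45 stand xyz [0.0007 0.0014 0.1998] F [-3.5 -1.2  2.8] w 7.09
turn [-0.0035  0.0013  0.    ]
clock: 19.58
tool_pos: [0.5172, -0.1936, 0.1998]
ee_rot: [-0.0, 0.622, 0.783, -0.001]
ft_force: [-12.1, -3.4, 7.7]
grip_width: 0.071
t 19.57 stand xyz [0.0016 0.0014 0.1998] F [-12.1  -3.4   7.7] w 6.5
turn [-0.0024  0.001   0.0004]
```

Force only builds within a row, since each row restarts from the measured pose. So I'll hold with repeated small forward rows of about 1 mm.

```bash
python3 -m inch '0 .001 -.0003 0 0 0;0 .001 -.0001 0 0 0';python3 go.py
```

```text
clock: 19.82
tool_pos: [0.5172, -0.1936, 0.1998]
ee_rot: [-0.002, 0.622, 0.783, -0.003]
ft_force: [-8.0, -1.2, 5.2]
grip_width: 0.069
t 19.82 stand xyz [0.0015 0.0014 0.1998] F [-8.  -1.2  5.2] w 6.34
turn [-0.0067  0.0007  0.0008]
```

```bash
python3 -m inch '0 .0013 -.0002 -.003 0 0;0 .0013 -.0002 -.003 0 0;0 .0013 -.0002 -.002 0 0';python3 go.py; python3 -m inch '0 .0013 -.0002 -.003 0 0;0 .0013 -.0002 -.003 0 0';python3 go.py
```

```text
clock: 20.2
tool_pos: [0.5173, -0.1936, 0.1998]
ee_rot: [-0.002, 0.621, 0.783, -0.003]
ft_force: [-9.0, -3.0, 4.8]
grip_width: 0.074
t 20.2 stand xyz [0.0016 0.0014 0.1998] F [-9.  -3.   4.8] w 6.78
turn [-0.0069  0.0001  0.0016]
clock: 20.45
tool_pos: [0.5172, -0.1936, 0.1998]
ee_rot: [-0.002, 0.621, 0.784, -0.002]
ft_force: [-8.5, -2.7, 5.5]
grip_width: 0.072
t 20.45 stand xyz [0.0016 0.0014 0.1998] F [-8.5 -2.7  5.5] w 6.6
turn [-0.0063 -0.0004  0.0022]
```

```bash
python3 -m inch '0 .0016 -.0003 -.004 0 0;0 .0016 -.0003 -.004 0 0;0 .0016 -.0003 -.004 0 0;0 .0016 -.0003 -.004 0 0';python3 go.py; python3 look.py m
```

```text
clock: 20.95
tool_pos: [0.5172, -0.1936, 0.1998]
ee_rot: [-0.002, 0.621, 0.784, -0.001]
ft_force: [-10.7, -2.9, 5.1]
grip_width: 0.073
t 20.95 stand xyz [0.0016 0.0014 0.1998] F [-10.7  -2.9   5.1] w 6.72
turn [-0.0037 -0.0015  0.0034]
```

View pics/m.png

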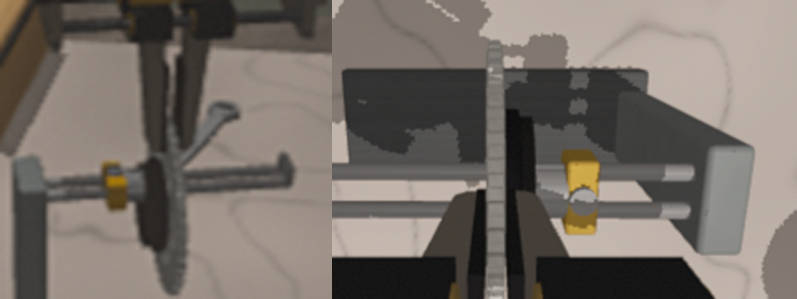

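It pressed with about 11 N along the arm for about 0.5 s, and the pair sits flat on the stop. Easing back to unload the spring, then releasing.

```bash
python3 -m inch '0 0 0 0 0 0;0 -.0005 0 -.002 0 0;0 -.0005 0 0 0 0;0 0 0 0 0 0';python3 go.py; python3 -m inch '0 -.0006 0 0 0 0;0 -.0005 0 0 0 0;0 0 0 0 0 0';python3 go.py
```

```text
clock: 21.55
tool_pos: [0.5165, -0.1939, 0.1998]
ee_rot: [-0.001, 0.621, 0.784, 0.0]
ft_force: [-4.2, -1.6, 2.5]
grip_width: 0.076
t 21.55 stand xyz [0.0008 0.0013 0.1998] F [-4.2 -1.6  2.5] w 6.95
turn [-0.0008 -0.0013  0.0031]
clock: 21.92
tool_pos: [0.5161, -0.194, 0.1998]
ee_rot: [-0.0, 0.621, 0.784, 0.001]
ft_force: [-2.5, -0.0, 0.4]
grip_width: 0.072
t 21.93 stand xyz [0.0004 0.0013 0.1998] F [-2.5 -0.   0.4] w 6.61
turn [ 0.0006 -0.0011  0.0031]
```

```bash
python3 -m inch '0 -.0006 0 0 0 0;0 -.0005 0 0 0 0;0 0 0 0 0 0';python3 go.py; python3 -m inch '0 0 0 0 0 0;0 0 0 0 0 0;0 0 0 0 0 0' 0.03; python3 go.py; python3 look.py n
```

```text
clock: 22.3
tool_pos: [0.5156, -0.1942, 0.1999]
ee_rot: [0.0, 0.621, 0.784, 0.001]
ft_force: [-1.3, -0.1, 0.2]
grip_width: 0.072
t 22.3 stand xyz [-0.0002  0.0012  0.1999] F [-1.3 -0.1  0.2] w 6.6
turn [ 0.0018 -0.001   0.0029]
clock: 22.68
tool_pos: [0.5162, -0.1943, 0.2001]
ee_rot: [0.001, 0.621, 0.784, 0.001]
ft_force: [-0.4, -0.1, 0.3]
grip_width: 0.326
t 22.68 stand xyz [0.0004 0.0009 0.2001] F [-0.4 -0.1  0.3] w 29.98
turn [ 0.0031 -0.0004  0.0029]
```

View pics/n.png

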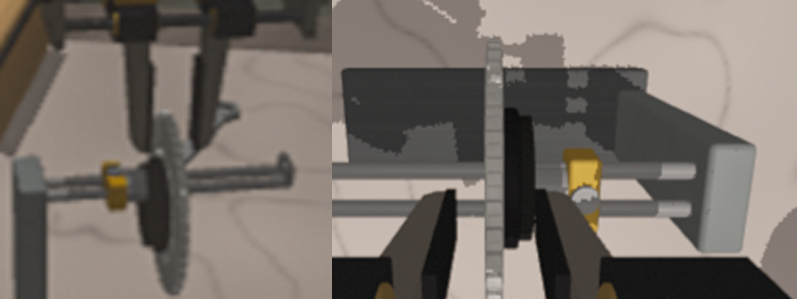

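The sprocket is released and hanging straight against the ring, with the fingers clear on both sides. Lifting straight up.

```bash
python3 -m inch '0 0 -.01 0 0 0;0 0 -.015 0 0 0;0 0 -.02 0 0 0;0 0 -.03 0 0 0;0 0 -.03 0 0 0;0 0 -.03 0 0 0;0 0 0 0 0 0;0 0 0 0 0 0;0 0 0 0 0 0;0 0 0 0 0 0;0 0 0 0 0 0'; python3 go.py; python3 look.py o
python3 - <<'E'
from h import *
cv2.imwrite("pics/p.png",ctrl.get_image("scene")); crop("pics/p.png","pics/p1.png",170,120,330,260,4)
crop("pics/o_s.png","pics/o2.png",280,110,390,200,6)
E
```

```text
clock: 24.15
tool_pos: [0.5149, -0.1941, 0.3434]
ee_rot: [0.001, 0.621, 0.784, 0.002]
ft_force: [-0.6, -0.1, 0.0]
grip_width: 0.33
t 24.15 stand xyz [-0.0008  0.0014  0.3434] F [-0.6 -0.1  0. ] w 30.32
turn [0.0039 0.     0.0029]
```

View pics/o.png

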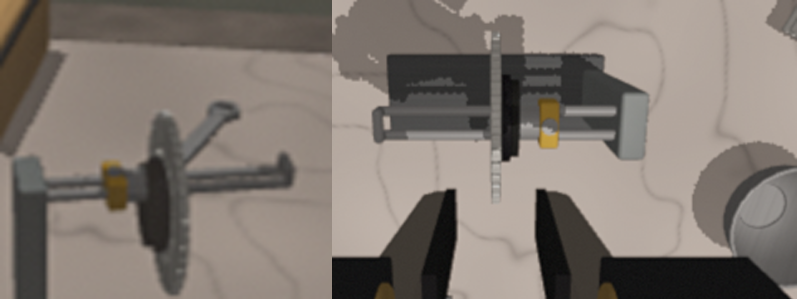

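View pics/o2.png

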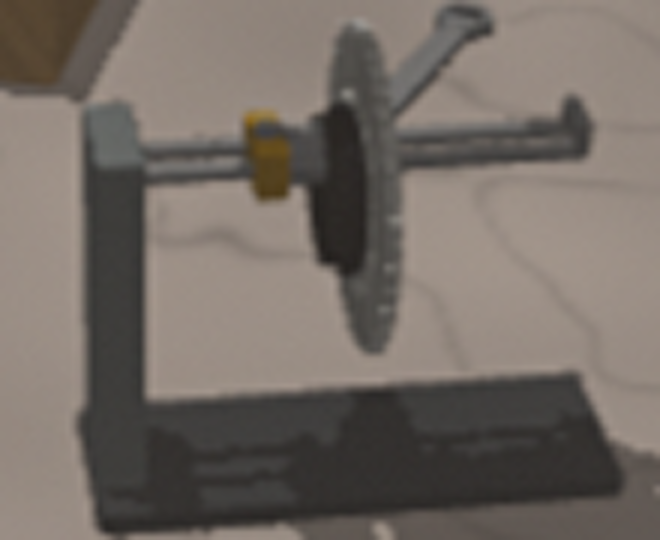

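View pics/p1.png

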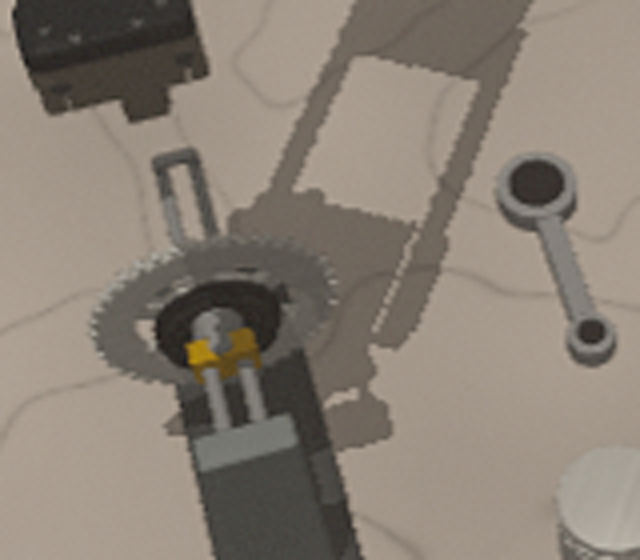

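The sprocket and ring hang straight and flush at the stop, the gripper is clear, and the piston and conrod haven't moved. Handing in.

```bash
python3 -c "
from workcell import ctrl
print(ctrl.sign_off())"
```

```text
the job is handed in; nothing more can be done
None
```

The sprocket is hanging on the two-wire arm in front of the ring, both pressed back to the sprung stop and released. The job was handed in at about 24 s of the 64 s allowed.

- **What I did:** I lifted the sprocket from its cradle, passed it over the tip and lowered it until the wires carried its weight. I then slid it and the ring back to the stop, which I met with the sprocket about at the stand's origin.
- **Pressing:** I held the pair at the stop for about 1 s, at about 9 N and then about 11 N along the arm. I then eased back until the force was nearly gone and let go.
- **Last checks:** In all three cameras the sprocket and ring hang straight and side by side at the stop. The gripper is clear, about 140 mm higher, and the force reading is back near zero. The conrod and piston look untouched.
- **Not measured:** The 9–11 N is the force at the wrist. The force on the ring is probably 1–2 N less because of friction on the wires. It peaked at about 12.6 N in one short step, under the 18 N limit.
- **Disagreement:** The scene camera put the tip 3–6 mm off sideways from where the wrist camera did. I used a compromise position and confirmed the lip was centred in the bore before going over it.

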